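# Push a plate rack through a gated chute while holding the gate up

### The arm

A 6-joint arm with a two-finger parallel gripper is mounted at the origin on a cart in front of the work surface, level with it; the furniture and walls round the work are solid. World frame = base frame: x ahead of the robot, y to its left, z up, the work surface at z = 0. Lengths are in m, angles in rad, forces in N, time in s.
With the tool pointing down it reaches from about 0.3 to 0.875 m from the base axis. Payload 6.4 kg.
Tool frame: the origin (TCP) lies at the very end of the fingers, on their centre line; the grasp point (between the pads) lies 19 mm behind it (grasp_offset is the distance from the TCP to the grasp point, in m); z points along the fingers, y is the line along which they close (so a half turn about z gives the same grasp; the last joint's range is limited). The gripper opens to 88 mm and grips with 3 to 60 N. Pads are 18 mm wide; open, the fingers measure 123 mm over their backs; the gripper's body (75 mm by 187 mm) begins 45 mm behind the grasp point.
Start: joints at [1.143, 0.181, 1.607, -0, 1.354, -0.206], TCP at [0.126, 0.561, 0.239] pointing down, gripper open.
Joint ranges: [-2.99, 2.99], [-0.89, 2.07], [0.3, 2.58], [-1.14, 4.28], [0, 2.63], [-3.12, 3.12]. Speed limits (rad/s): [2.57, 2.57, 3.01, 3.14, 3.14, 3.14].

### API

Orientations are given as a 3x3 rotation matrix whose columns are the frame's x, y, z axes.
In Python, from plant import get_state, capture, job_done, grasp_offset gives the robot as it stands.
- The arm moves only by the shell command python3 -m crank 'ROWS' [FORCE]. ROWS is a JSON object of lists of equal length, an entry for each row: "twist": the turn, a rotation vector about the tool's x, y, z in degrees, a list of three; "delta_pos": the shift along the tool's x, y, z in m, a list of three; "gripper": the finger opening in m, from 0 to 0.0881. In form: {"twist": [[rx, ry, rz], ...], "delta_pos": [[dx, dy, dz], ...], "gripper": [gripper, ...]}. A call has 1 to 20 rows; each row shifts and turns the commanded pose from where the row before left it, along the tool's axes as they then stand; what a row does not reach is not made up. A row lasts 1/10 s, in which the tool goes at most 50 mm and 8.59 degrees, less where a joint would pass 70% of its speed; a pose out of reach is approached as far as the arm can. A call is refused whole if a number of a shift passes 0.05 or a number of a turn 8.59, either way. A call with a gripper value outside its range is refused whole. The fingers move at their own pace and stop on an object; FORCE is the grip in N (left out, the last holds). Time passes only in rows, so rows that do not move let the fingers close. It gives the time, the measured TCP pose, the force, the opening and the grip force at its end, in the units of the state.
- get_state(): the state, without advancing time (a new reading comes with each control period).
- capture(name): name is "scene" or "top" or "wrist"; returns a dict with "frame" (480x640x3 uint8, blue, green, red), "mtx" (3x3 intrinsics, pixels), "world_from_camera" (4x4, takes a point from camera to world coordinates). Camera axes: x right, y down, z forward; pixel columns grow to the right and rows downward; lengths in m; the calibration is good to about 2 mm. The wrist camera is an equidistant fisheye: a pixel r from the principal point sees the ray r / f radians off the axis. A picture is of the moment at which its call begins. There is no depth.
- job_done(): hands the job in; it is judged then, once.
The state is a dict: "t": time; "joint_pos": joint angles; "joint_velocities": joint speeds; "joint_efforts": joint torques, N m; "tool_pos": TCP position; "tcp_rot": TCP orientation; "force": force on the tool from outside, world axes, zero at the start; "moment": the same for the moment, N m; "gripper_width": finger opening in m; "grasp_force": force on a finger pad.
Only numpy, scipy, OpenCV 4.12 (cv2) and the standard library are available. Lean on these libraries where they do the work, as an engineer would, in place of code of your own. Each camera call takes 0.05 s, during which the arm holds its last target. There are 200 camera calls.

### The job

Press down the long treadle beside the chute with one fingertip so that the drop gate swings up, and while you keep it held up push the rack of test plates along the chute with the other finger, under the gate and up to or almost up to the end stop, so that all of its plates and both its end walls are past the gate. Then let go, so that the gate drops fully shut behind the plates, over the rack's low tail. Only press and push: do not grip or lift the rack, do not let the gate and the rack bump each other, and leave the things standing round the chute alone.

Things in the scene. Friction and masses are not known exactly. Their poses are not given: they have to be found in the camera images.
- chute: straight open-topped aluminium chute fixed to the table. Origin on the table top under the gate's line, midway between the walls; +y is the way the rack travels, -x the treadle's side, z up. Floor top 6 mm above the table; walls 4 mm thick, 76 mm apart inside, tops 36 mm high. It runs from y = -240 mm (open end) to +117 mm. Hinge bearings outside the treadle-side wall, 38 mm high
- end_stop (a point): middle of the inner face of the steel end stop that closes the chute's far end, at chute y = +111 mm; the stop's top is 32 mm above the table
- gate (a joint): gate angle, rad: 0 shut, grows as the treadle is pressed, stop at 0.6. The blade clears the rack from 0.28; hold about 0.5. A spring shuts it when let go: about 2 N at the treadle's middle to begin, 5 N to hold. The gate is one steel rocker: treadle on one side of its shaft, on the other a cross arm over the chute with a hanging blade
- gate_shaft (a point): point on the axis of the gate's shaft, which lies along the chute's y: chute x = -50 mm, y = 0, 30 mm above the table. The cross arm goes over the chute here at y = 0, 10 mm wide along y; its top is 64 mm high when shut, up to about 105 mm when open, so fingers that reach down into the chute must stay before it (y below -20 mm)
- gate_blade (a point): middle of the lower edge of the gate's blade, a steel plate 26 mm wide (chute x +4 to +31 mm), 4 mm thick along y. Shut, this edge is 30 mm above the table, 14 mm below the tops of the rack's end walls, so it blocks them; it passes freely over the rack's low tail
- treadle (a point): centre of the top face of the treadle, a steel strip 32 mm wide, 210 mm long (chute y -255 to -45 mm), 3 mm thick, moving with the gate. Shut, it slopes up outwards by 0.5 rad: about 25 mm high at x = -75 mm, 40 mm at x = -103 mm. Pressed to 0.5 rad it is level, top 14 mm above the table, x -101 to -69 mm. A fingertip can press it anywhere and slide along it
- rack: grey plastic rack with six small metal plates standing across it, one loose rigid piece of about 0.25 kg, 70 mm wide. Origin under the middle of its plate section, axes parallel to the chute's. Plate section 90 mm long (y -45 to +45 mm), an end wall at each end, tops 38 mm above its underside. Behind it a flat tail, 36 mm wide, 5 mm high, ends in an upright push plate. It starts before the gate
- push_face (a point): middle of the rear face of the rack's push plate, 115 mm behind the rack's origin, 12 mm above its underside: the face to push on, 60 mm wide, from 6 to 30 mm above the table, facing the chute's -y
- rear_upright (a point): top of the rear face of the rear end wall of the rack's plate section, 45 mm behind the rack's origin, 70 mm ahead of push_face. The plates are past the gate when this is at least 4 mm beyond the gate's line (chute y = 0); with the rack against the end stop it lies at chute y = +21 mm
- vial_black: small glass sample vial with a black screw cap, 25 mm across, 62 mm tall, standing beside the chute's far wall. Origin at the centre of its underside. To be left alone.
- vial_red: small glass sample vial with a red screw cap, 23 mm across, 54 mm tall, standing beside the chute's far wall. Origin at the centre of its underside. To be left alone.
- beaker: small clear beaker, 57 mm across, 71 mm tall, standing on the treadle side, past the gate. Origin at the centre of its underside. To be left alone.
- tape: roll of insulating tape lying flat, 55 mm across, 19 mm high, behind the chute's far wall. Origin at the centre of its underside. To be left alone.
- cell: battery cell standing upright, 15 mm across, 50 mm tall, on the treadle side near the chute's closed end. Origin at the centre of its underside. To be left alone.
Things that resemble listed ones, but are neither listed nor needed, are in the scene too. There is more than one size of the rack; the one meant has the size given above.

How it is judged:
On the way, in this order (a step that is already met when the one before it is completed fails the run):
1. the gate is held up by a finger with the rack still before it (value of joint gate above 0.28 rad and contact force between the fingers and gate above 0.3 N and y of rack in the frame of chute below -0.04 m), for 0.1 s.
2. the gate is still held up by a finger with the rack half-way under it (value of joint gate above 0.28 rad and contact force between the fingers and gate above 0.3 N and y of rack in the frame of chute above -0.01 m), for 0.1 s.
At the end, for the whole second after the job is handed in: The rear end wall of the rack's plate section is 4 to 25 mm past the gate's line, the rack flat on the chute floor (under 3 mm up, tilt under 0.05 rad) and at rest, and the gate shut (under 0.04 rad) (y of rear_upright in the frame of chute between 0.004 and 0.025 m and value of joint gate below 0.04 rad and angle between rack's own z axis and vertical below 0.05 rad and z of rack in the frame of chute below 0.009 m and linear speed of rack below 0.01 m/s); the robot touches nothing.
It fails at once if the gate and the rack press on each other with more than 3 N (contact force between gate and rack above 3 N).
It fails at once if the rack is lifted by more than 8 mm or tipped by more than 0.15 rad (z of rack in the frame of chute above 0.014 m or angle between rack's own z axis and vertical above 0.15 rad).
It fails at once if a bystander is moved by more than 15 mm or knocked over (distance of any of vial_black, vial_red, beaker, tape, cell from where it was at the start of the episode above 0.015 m or angle between any of vial_black, vial_red, beaker, tape, cell's own z axis and vertical above 0.4 rad).
It also fails if it takes over 35 s, if anything falls off the work surface, if the arm or the gripper's body presses on something with over 40 N, if the wrist force passes 120 N, or if a joint passes its speed limit or range.

## Working session

There is one attempt and no reset: what is moved stays moved. The work goes in short steps, Python scripts to look and compute and a shell command to move; the robot and the scene stay as the last step left them, time stands still between calls to the robot, and variables do not carry over. Pictures are saved under pics/ and viewed, at most 10 in all, crops included, and the job is handed in when it is done.

```bash
ls; mkdir -p pics
python3 - <<'E'
from plant import *
import cv2
for n in ("scene","top"):
    c=capture(n); cv2.imwrite(f"pics/{n}0.png",c["frame"]); print(n,c["mtx"].tolist(),c["world_from_camera"].round(4).tolist())
s=get_state(); print(s["t"],s["tool_pos"],s["tcp_rot"],grasp_offset)
E
```

```text
pics
scene [[514.6675751445144, 0.0, 310.3680274199475], [0.0, 514.6675751445144, 236.56308167919445], [0.0, 0.0, 1.0]] [[-0.6837, -0.3014, 0.6646, 0.0238], [-0.7294, 0.3132, -0.6082, 0.7946], [-0.0249, -0.9006, -0.4339, 0.4284], [0.0, 0.0, 0.0, 1.0]]
top [[482.77384740910145, 0.0, 316.72420049631813], [0.0, 482.77384740910145, 248.07302209535786], [0.0, 0.0, 1.0]] [[0.0392, -0.9745, 0.2207, 0.4176], [-0.9992, -0.0393, 0.0037, 0.2907], [0.005, -0.2207, -0.9753, 0.917], [0.0, 0.0, 0.0, 1.0]]
0.1 [0.12630312 0.56049029 0.23794212] [[-9.75502807e-01  2.19986187e-01 -5.91960455e-04]
 [ 2.19986814e-01  9.75501867e-01 -1.38188817e-03]
 [ 2.73462219e-04 -1.47825929e-03 -9.99998870e-01]] 0.0187
```

View pics/top0.png

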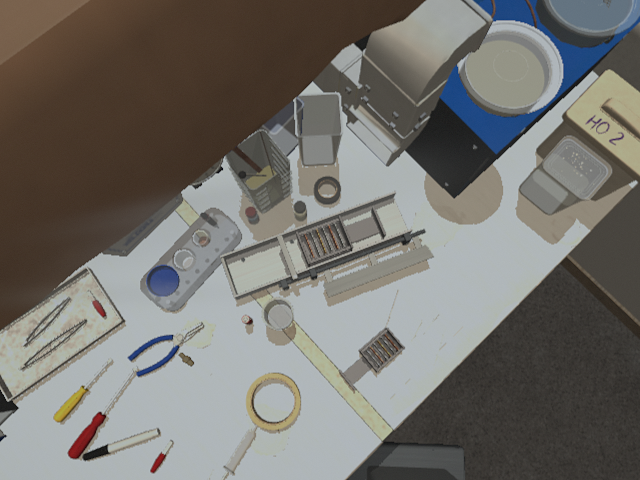

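View pics/scene0.png

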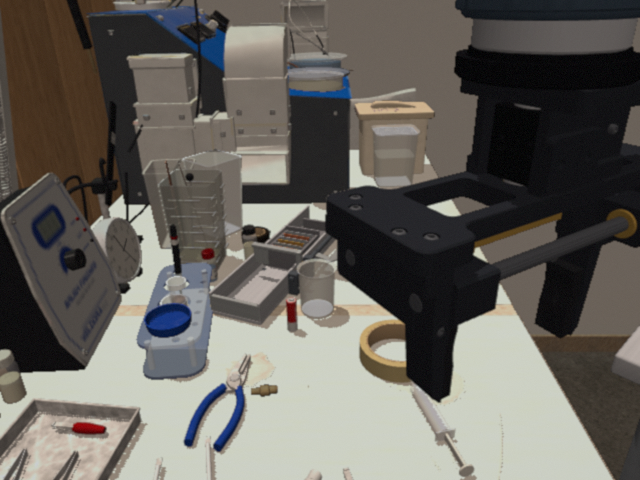

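The top view shows the chute from its open end near (410,205) to its closed end near (230,280), with the gate arm near (285,262). The treadle is at (330-430, 245-300), and the rack is at (325,240) with its tail to the right. The beaker is at (279,315) and the cell at (248,320). The scene view confirms this layout. I'll zoom in for the edges.

Run:
```python
import cv2
f=cv2.imread("pics/top0.png")[180:330,215:435]
cv2.imwrite("pics/z1.png",cv2.resize(f,None,fx=3.6,fy=3.6,interpolation=cv2.INTER_CUBIC))
```

```text
(no output)
```

View pics/z1.png

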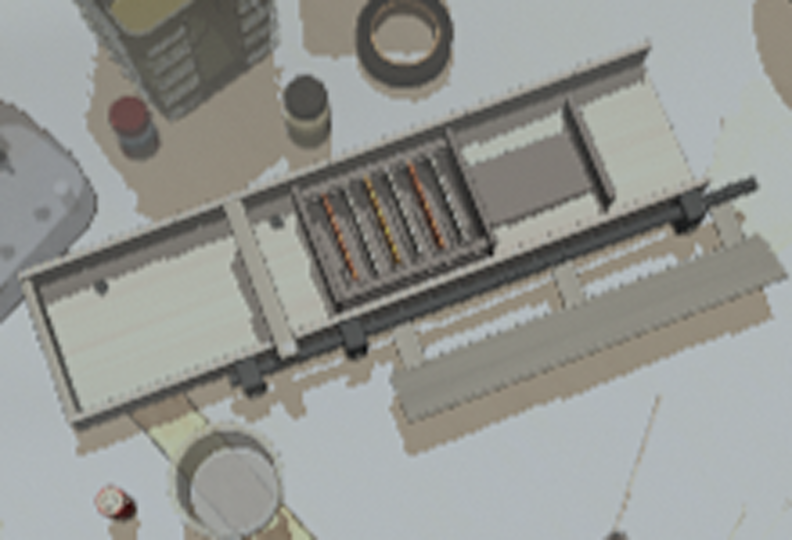

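The zoomed crop shows the wall-top corners at about (22,275), (77,425), (648,46) and (705,185). The push plate top runs from (568,103) to (608,208). The rear end wall top runs from (450,132) to (490,245), and the treadle's outer edge from (405,420) to (785,280).

```bash
cat > h.py <<'E'
import numpy as np
K=np.array([[482.774,0,316.724],[0,482.774,248.073],[0,0,1]])
T=np.array([[0.0392,-0.9745,0.2207,0.4176],[-0.9992,-0.0393,0.0037,0.2907],[0.005,-0.2207,-0.9753,0.917]])
def ray(u,v,z):
    d=T[:,:3]@np.linalg.solve(K,[u,v,1]); return (T[:,3]+d*(z-T[2,3])/d[2])[:2]
def crop(x,y,z): return ray(215+x/3.6-.36,180+y/3.6-.36,z)
def fit(A,B):
    a=A-A.mean(0);b=B-B.mean(0)
    th=np.arctan2((a[:,0]*b[:,1]-a[:,1]*b[:,0]).sum(),(a*b).sum())
    R=np.array([[np.cos(th),-np.sin(th)],[np.sin(th),np.cos(th)]]); return th,R,B.mean(0)-R@A.mean(0)
W=np.array([crop(*p,.036) for p in [(22,275),(77,425),(648,46),(705,185)]])
C=np.array([[.042,.117],[-.042,.117],[.042,-.240],[-.042,-.240]])
th,R,t=fit(C,W)
E
python3 - <<'E'
from h import *
print(np.degrees(th),t,((C@R.T+t)-W)*1000)
L=lambda p:(R.T@(p-t)*1000).round(1)
for n,p,z in [("push",(571,103),.03),("push",(613,210),.03),("rearwall",(453,130),.044),("rearwall",(494,247),.044),("front",(296,192),.044),("arm",(235,203),.064),("arm",(285,350),.064),("tread out",(405,420),.04),("tread out",(785,280),.04),("tread in",(393,372),.025),("beaker base",(235,490),0),("cell",(112,500),.05)]: print(n,L(crop(*p,z)))
print("stop->", R@[0,.111]+t)
E
```

```text
23.299938884141625 [0.60127735 0.35069862] [[-1.0013375   2.74363144]
 [-1.71328038  3.82943405]
 [ 2.14773847 -1.7561367 ]
 [ 0.5668794  -4.81692879]]
push [  27.5 -188.3]
push [ -34.7 -186.4]
rearwall [  32.5 -121.7]
rearwall [ -33.3 -118.3]
front [ 30.6 -33.3]
arm [31.1 -1.3]
arm [-48.4   1.4]
tread out [-99.7 -43.2]
tread out [-102.6 -252.5]
tread in [-72.7 -47.5]
beaker base [-97.8  50.5]
cell [-85.7 107.2]
stop-> [0.55737191 0.45264622]
```

```bash
cat >> h.py <<'E'
def goal(x,y,z):
    from plant import get_state
    s=get_state(); Rt=np.array(s["tcp_rot"]); p=np.array(s["tool_pos"])
    G=np.append(R@[x,y]+t,z); c=np.append(R.T@(p[:2]-t),p[2])
    a=np.degrees(np.arctan2(Rt[1,0],Rt[0,0])); yaw=(np.degrees(th)+90-a+180)%360-180
    print("chute TCP mm",(c*1000).round(1),"tool-frame delta",(Rt.T@(G-p)).round(4),"yaw err world",yaw.round(2),"tilt",Rt[:2,2].round(4),"F",np.round(s["force"],1),"t",s["t"],"w",s["gripper_width"])
    Rf=np.array([[-np.sin(th),np.cos(th),0],[np.cos(th),np.sin(th),0],[0,0,-1]]).T
    Rf=np.column_stack([[-np.sin(th),np.cos(th),0],[np.cos(th),np.sin(th),0],[0,0,-1]])
    print("delta in final tool axes",(Rf.T@(G-p)).round(4))
E
python3 - <<'E'
from h import *; from plant import *
goal(-.035,-.212,.13)
c=capture("wrist"); s=get_state()
M=c["world_from_camera"]; print("cam in tool",(np.array(s["tcp_rot"]).T@(M[:3,3]-s["tool_pos"])).round(3))
E
```

```text
chute TCP mm [-353.3  380.6  237.9] tool-frame delta [-0.6058 -0.2921  0.1082] yaw err world -53.99 tilt [-0.0006 -0.0014] F [-0.2 -0.5  0.2] t 0.1 w 0.08805173888735601
delta in final tool axes [-0.5926  0.3183  0.1079]
cam in tool [ 0.068 -0.    -0.146]
```

```bash
python3 -m crank '{"twist":[[0,0,7.7],[0,0,7.7],[0,0,7.7],[0,0,7.7],[0,0,7.7],[0,0,7.7],[0,0,7.8],[0,0,0],[0,0,0],[0,0,0],[0,0,0],[0,0,0],[0,0,0],[0,0,0],[0,0,0],[0,0,0],[0,0,0],[0,0,0],[0,0,0],[0,0,0]],"delta_pos":[[0,0,0],[0,0,0],[0,0,0],[0,0,0],[0,0,0],[0,0,0],[0,0,0],[-0.04,0.02,0],[-0.04,0.02,0],[-0.04,0.02,0],[-0.04,0.02,0],[-0.04,0.02,0],[-0.04,0.02,0],[-0.04,0.02,0],[-0.04,0.02,0],[-0.04,0.02,0],[-0.04,0.02,0],[-0.04,0.02,0],[-0.04,0.02,0],[0,0,0]],"gripper":[0.072,0.072,0.072,0.072,0.072,0.072,0.072,0.072,0.072,0.072,0.072,0.072,0.072,0.072,0.072,0.072,0.072,0.072,0.072,0.072]}'; python3 -c "
from h import *;goal(-.035,-.212,.13)
from plant import capture;import cv2
c=capture('wrist');cv2.imwrite('pics/w1.png',c['frame']);print(c['mtx'].tolist(),c['world_from_camera'].tolist())"
```

```text
t: 2.15
tool_pos: [0.5401, 0.2111, 0.2383]
tcp_rot: [[-0.391, 0.921, 0.001], [0.921, 0.391, -0.001], [-0.002, 0.0, -1.0]]
force: [-0.6, -0.4, -0.4]
gripper_width: 0.0719
grasp_force: 0.0
chute TCP mm [-111.4 -104.   238.3] tool-frame delta [-0.1074  0.0769  0.1085] yaw err world 0.3 tilt [ 0.001  -0.0013] F [-0.6 -0.4 -0.4] t 2.15 w 0.07189209634524518
delta in final tool axes [-0.108   0.0764  0.1083]
[[371.64829954431775, 0.0, 322.8118643337584], [0.0, 371.64829954431775, 236.18235096119528], [0.0, 0.0, 1.0]] [[0.9202892225056639, 0.37721770185086545, 0.10380054118486019, 0.5132469806474801], [0.391238265995828, -0.887717610738994, -0.2426727483761358, 0.272739763938018], [0.0006051119697593811, 0.2639398586689802, -0.9645389493666394, 0.3842410509817309], [0.0, 0.0, 0.0, 1.0]]
```

View pics/w1.png

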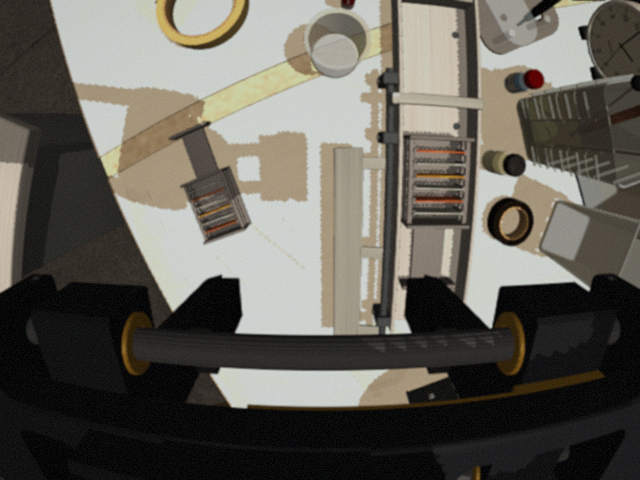

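The wrist view looks along the chute. The gate arm is at (395-482, 100), the rear end wall top at (402-470, 226), the treadle at (335-362, 150-335), and the fingertips at (235,285) and (415,285). I'll check these against the fitted frame.

```bash
cat >> h.py <<'E'
def wr(u,v,z,M,f=371.648,c=(322.81,236.18)):
    M=np.array(M); d=np.array([u-c[0],v-c[1]]); r=np.hypot(*d); a=r/f
    d=M[:3,:3]@np.array([*(d/r*np.sin(a)),np.cos(a)]); p=M[:3,3]+d*(z-M[2,3])/d[2]; return (R.T@(p[:2]-t)*1000).round(1)
E
python3 -c "
from h import *
M=[[0.92028922,0.3772177,0.10380054,0.51324698],[0.39123827,-0.88771761,-0.24267275,0.27273976],[0.000605,0.26393986,-0.96453895,0.38424105]]
for n,u,v,z in [('armL',394,100,.064),('armR',482,103,.064),('rearL',402,226,.044),('rearR',470,227,.044),('tread far out',335,149,.04),('tread far in',361,149,.025),('tread out',334,334,.04),('wall R in',474,130,.036),('wall R in',464,300,.036),('wallL in mid',400,200,.036),('stop',440,3,.032)]: print(n,wr(u,v,z,M))
"
```

```text
armL [-50.3  -3.7]
armR [32.1 -0.7]
rearL [ -36.1 -120.2]
rearR [  34.6 -121.1]
tread far out [-100.3  -48. ]
tread far in [-74.8 -48.3]
tread out [-100.5 -238.7]
wall R in [ 36.3 -25.2]
wall R in [  41.1 -204.7]
wallL in mid [-37.4 -96.3]
stop [  4.2 103.5]
```

```bash
python3 -m crank '{"twist":[[0,0,-0.3],[0,0,0],[0,0,0],[0,0,0],[0,0,0],[0,0,0],[0,0,0],[0,0,0],[0,0,0]],"delta_pos":[[-0.036,0.026,0],[-0.036,0.026,0],[-0.036,0.025,0],[0,0,0.04],[0,0,0.04],[0,0,0.04],[0,0,0.03],[0,0,0.02],[0,0,0]],"gripper":[0.072,0.072,0.072,0.072,0.072,0.072,0.072,0.072,0.072]}'; python3 -c "
from h import *;goal(-.035,-.212,.015)
from plant import capture;import cv2
a=capture('top')['frame'][160:340,240:460];b=capture('wrist')['frame'][60:420,160:600]
cv2.imwrite('pics/c2.png',cv2.hconcat([cv2.resize(a,(400,327)),cv2.resize(b,(400,327))]))"
```

```text
t: 3.1
tool_pos: [0.6465, 0.1478, 0.0646]
tcp_rot: [[-0.401, 0.916, -0.008], [0.916, 0.401, -0.0], [0.003, -0.007, -1.0]]
force: [-0.9, 1.0, -0.6]
gripper_width: 0.0721
grasp_force: 0.0
chute TCP mm [ -38.7 -204.3   64.6] tool-frame delta [-0.0079  0.004   0.0495] yaw err world -0.36 tilt [-0.0079 -0.0001] F [-0.9  1.  -0.6] t 3.1 w 0.07211940147002922
delta in final tool axes [-0.0077  0.0037  0.0496]
```

View pics/c2.png

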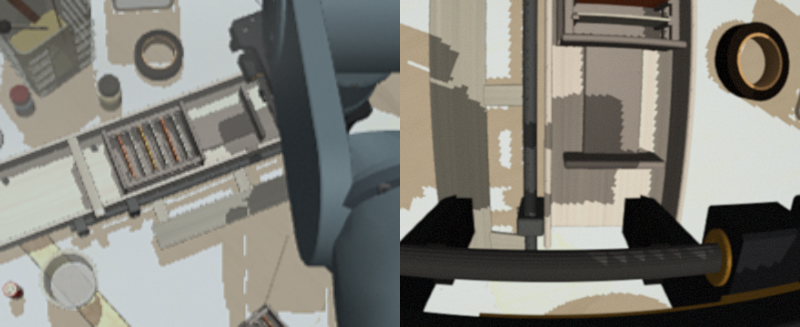

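The side-by-side view shows the left finger over the treadle and the right finger inside the chute behind the push plate, with clear space between them. The gripper body is clear of its surroundings. I'll shift back 8 mm and press.

```bash
python3 -m crank '{"twist":[[0,0,0.3],[0,0,0],[0,0,0],[0,0,0],[0,0,0],[0,0,0],[0,0,0],[0,0,0],[0,0,0]],"delta_pos":[[-0.008,0.003,0],[0,0,0.01],[0,0,0.01],[0,0,0.01],[0,0,0.008],[0,0,0.006],[0,0,0.005],[0,0,0],[0,0,0]],"gripper":[0.072,0.072,0.072,0.072,0.072,0.072,0.072,0.072,0.072]}'; python3 -c "
from h import *;goal(-.035,-.064,.015)
from plant import capture;import cv2
a=capture('top')['frame'][160:340,240:460];b=capture('wrist')['frame'][60:420,160:600]
cv2.imwrite('pics/c3.png',cv2.hconcat([cv2.resize(a,(400,327)),cv2.resize(b,(400,327))]))"
```

```text
t: 4.1
tool_pos: [0.6569, 0.1409, 0.0204]
tcp_rot: [[-0.395, 0.918, 0.001], [0.918, 0.395, 0.0], [-0.0, 0.001, -1.0]]
force: [1.1, 3.1, 4.2]
gripper_width: 0.0724
grasp_force: 2.2
chute TCP mm [ -31.9 -214.7   20.4] tool-frame delta [ 0.1507 -0.0031  0.0054] yaw err world 0.0 tilt [0.0012 0.0004] F [1.1 3.1 4.2] t 4.1 w 0.07239648242253213
delta in final tool axes [ 0.1507 -0.0031  0.0054]
```

View pics/c3.png

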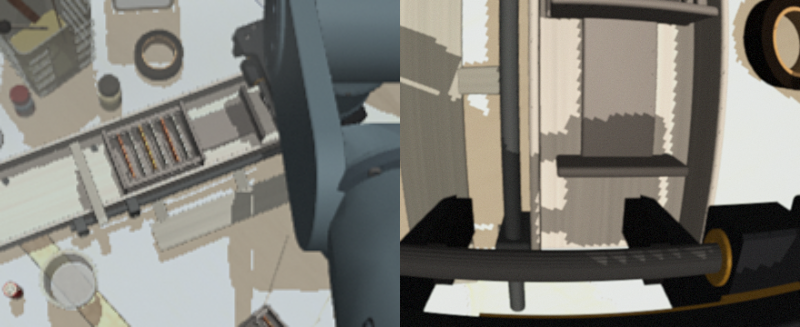

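The treadle has gone down (4 N), and the push finger is still behind the push plate. I'll press to about 15 mm and move 4 mm outward on the treadle.

```bash
python3 -m crank '{"twist":[[0,0,0],[0,0,0],[0,0,0],[0,0,0]],"delta_pos":[[0,-0.004,0.003],[0,0,0.003],[0,0,0],[0,0,0]],"gripper":[0.072,0.072,0.072,0.072]}'; python3 -c "
from h import *;goal(-.035,-.064,.015)
from plant import capture;import cv2
a=capture('top')['frame'][160:340,240:460];b=capture('scene')['frame'][200:340,180:420]
cv2.imwrite('pics/c4.png',cv2.hconcat([cv2.resize(a,(400,327)),cv2.resize(b,(400,327))]))"
```

```text
t: 4.6
tool_pos: [0.6548, 0.1389, 0.0156]
tcp_rot: [[-0.395, 0.918, 0.005], [0.919, 0.395, 0.0], [-0.002, 0.005, -1.0]]
force: [3.8, 3.0, 7.3]
gripper_width: 0.0717
grasp_force: 3.4
chute TCP mm [ -34.6 -215.7   15.6] tool-frame delta [ 0.1517 -0.0004  0.0003] yaw err world 0.01 tilt [0.0049 0.0001] F [3.8 3.  7.3] t 4.6 w 0.07171574796320619
delta in final tool axes [ 0.1517 -0.0004  0.0006]
```

View pics/c4.png

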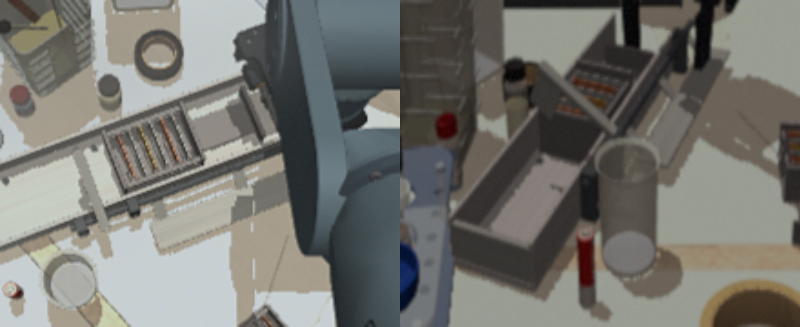

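The scene view shows the gate arm clearly raised, with the treadle almost level. Now I'll push.

```bash
python3 -m crank '{"twist":[[0,0,0],[0,0,0],[0,0,0],[0,0,0],[0,0,0],[0,0,0],[0,0,0],[0,0,0],[0,0,0],[0,0,0],[0,0,0],[0,0,0],[0,0,0],[0,0,0],[0,0,0],[0,0,0]],"delta_pos":[[0.008,0,0],[0.006,0,0],[0.008,0,0],[0.01,0,0],[0.01,0,0],[0.01,0,0],[0.01,0,0],[0.01,0,0],[0.01,0,0],[0.01,0,0],[0.01,0,0],[0.01,0,0],[0.009,0,0],[0.006,0,0],[0.003,0,0],[0,0,0]],"gripper":[0.072,0.072,0.072,0.072,0.072,0.072,0.072,0.072,0.072,0.072,0.072,0.072,0.072,0.072,0.072,0.072]}'; python3 -c "
from h import *;goal(-.035,-.064,.015)
from plant import capture;import cv2
a=capture('top')['frame'];cv2.imwrite('pics/t5.png',a);a=a[180:330,215:435];cv2.imwrite('pics/c5.png',cv2.resize(a,None,fx=3.6,fy=3.6,interpolation=cv2.INTER_CUBIC))"
```

```text
t: 6.3
tool_pos: [0.6016, 0.2579, 0.0143]
tcp_rot: [[-0.396, 0.918, 0.001], [0.918, 0.396, -0.001], [-0.001, 0.0, -1.0]]
force: [2.2, -1.9, 5.4]
gripper_width: 0.0722
grasp_force: 2.9
chute TCP mm [-36.4 -85.4  14.3] tool-frame delta [ 0.0214  0.0015 -0.0008] yaw err world -0.03 tilt [ 0.001  -0.0012] F [ 2.2 -1.9  5.4] t 6.3 w 0.07217574582556192
delta in final tool axes [ 0.0214  0.0014 -0.0007]
```

View pics/c5.png

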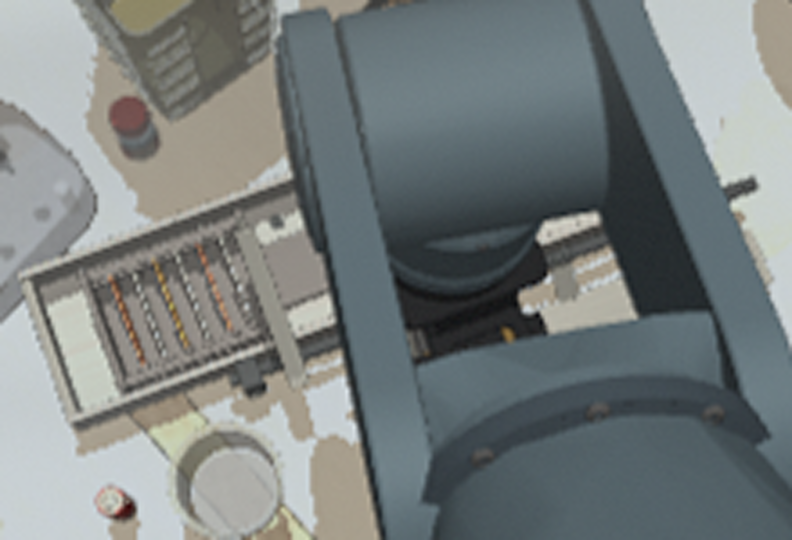

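The rack is under the raised gate. Its front wall top edge runs from (86,277) to (122,388), and a gap to the end stop remains. I'll measure that gap.

```bash
python3 -c "
from h import *
L=lambda p:(R.T@(p-t)*1000).round(1)
for p in [(84,277,.044),(121,390,.044),(32,285,.032),(83,418,.032),(44,279,.032)]: print(L(crop(*p)))"
```

```text
[27.3 83.9]
[-34.5  85.5]
[ 36.  111.4]
[-39.  109.2]
[ 36.8 104.5]
```

```bash
python3 -m crank '{"twist":[[0,0,0],[0,0,0],[0,0,0],[0,0,0],[0,0,0],[0,0,0],[0,0,0]],"delta_pos":[[0.004,0,0],[0.005,0,0],[0.005,0,0],[0.004,0,0],[0.003,0,0],[0.001,0,0],[0,0,0]],"gripper":[0.072,0.072,0.072,0.072,0.072,0.072,0.072]}'; python3 -c "
from h import *;goal(-.035,-.064,.015)
from plant import capture;import cv2
a=capture('top')['frame'];cv2.imwrite('pics/t6.png',a);a=a[180:330,215:435];cv2.imwrite('pics/c6.png',cv2.resize(a,None,fx=3.6,fy=3.6,interpolation=cv2.INTER_CUBIC))"
```

```text
t: 7.05
tool_pos: [0.593, 0.2776, 0.0142]
tcp_rot: [[-0.396, 0.918, 0.001], [0.918, 0.396, -0.002], [-0.002, 0.0, -1.0]]
force: [2.5, -3.8, 6.6]
gripper_width: 0.0722
grasp_force: 3.1
chute TCP mm [-36.5 -63.9  14.2] tool-frame delta [-0.0001  0.0015 -0.0008] yaw err world -0.01 tilt [ 0.0009 -0.0016] F [ 2.5 -3.8  6.6] t 7.05 w 0.0721994428186161
delta in final tool axes [-0.0001  0.0015 -0.0008]
```

View pics/c6.png

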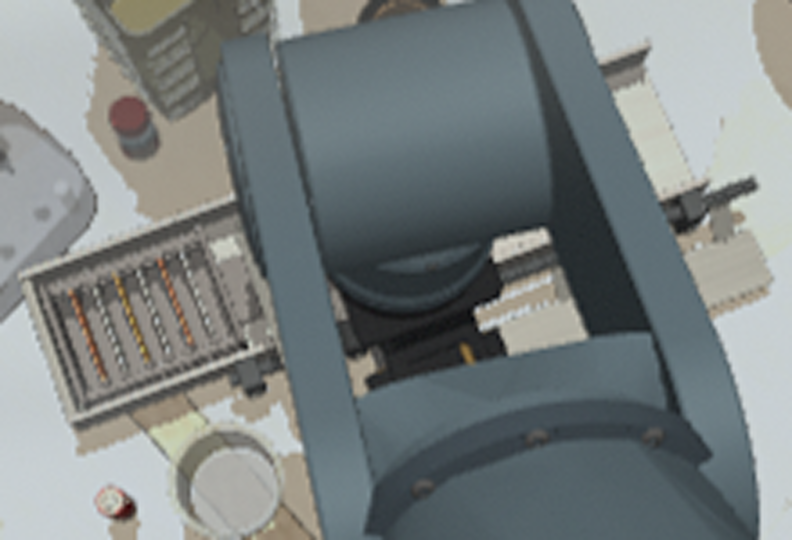

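The rack's front wall is now almost at the end stop, with its edge near (48,290), and the rear wall is past the gate. I'll back off 12 mm and lift, so the gate drops with the fingers clear.

```bash
python3 -m crank '{"twist":[[0,0,0],[0,0,0],[0,0,0],[0,0,0],[0,0,0],[0,0,0],[0,0,0],[0,0,0],[0,0,0],[0,0,0],[0,0,0],[0,0,0],[0,0,0],[0,0,0],[0,0,0],[0,0,0],[0,0,0],[0,0,0]],"delta_pos":[[-0.004,0,0],[-0.006,0,0],[-0.006,0,0],[0,0,0],[0,0,-0.005],[0,0,-0.005],[0,0,-0.005],[0,0,-0.005],[0,0,-0.01],[0,0,-0.02],[0,0,-0.03],[0,0,-0.03],[-0.02,0,-0.03],[-0.04,0,0],[-0.04,0,0],[-0.04,0,0],[-0.04,0,0],[0,0,0]],"gripper":[0.072,0.072,0.072,0.072,0.072,0.072,0.072,0.072,0.072,0.072,0.072,0.072,0.072,0.072,0.072,0.072,0.072,0.072]}'; python3 -c "
from h import *;goal(-.035,-.064,.015)
from plant import capture;import cv2
a=capture('top')['frame'];a=a[180:330,215:435];b=capture('scene')['frame'][200:340,180:420]
cv2.imwrite('pics/c7.png',cv2.hconcat([cv2.resize(a,(440,300),interpolation=cv2.INTER_CUBIC),cv2.resize(b,(360,300))]))
cv2.imwrite('pics/t7.png',cv2.resize(a,None,fx=3.6,fy=3.6,interpolation=cv2.INTER_CUBIC))"
```

```text
t: 8.9
tool_pos: [0.672, 0.0933, 0.1545]
tcp_rot: [[-0.391, 0.921, 0.002], [0.921, 0.391, -0.002], [-0.002, 0.001, -1.0]]
force: [-0.7, 0.5, -0.1]
gripper_width: 0.072
grasp_force: 0.0
chute TCP mm [ -36.9 -264.4  154.5] tool-frame delta [0.2007 0.0006 0.139 ] yaw err world 0.3 tilt [ 0.0019 -0.0016] F [-0.7  0.5 -0.1] t 8.9 w 0.07200170186789989
delta in final tool axes [0.2004 0.0019 0.1395]
```

View pics/c7.png

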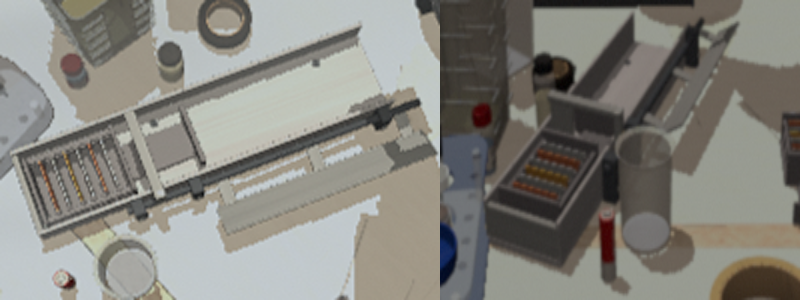

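The gate is shut, with its arm at (145,150) lying over the tail behind the plates. The rack sits near the stop, the bystanders haven't moved, and the robot is clear.

```bash
python3 -c "
from h import *
print((R.T@(crop(369,297,.03)-t)*1000).round(1))
from plant import job_done;print(job_done())"
```

```text
[-32.2 -49.8]
the job is handed in; nothing more can be done
None
```

The job is handed in: the rack was pushed under the held-up gate to almost the end stop, its rear end wall about 17–20 mm past the gate line. The final picture shows the gate shut over the tail, the robot clear and the bystanders unmoved; no verdict came back.

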